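# Clip the red sensor onto the heat spreader and start the logger

### The arm

A 6-joint arm with a two-finger parallel gripper is mounted at the origin on the work surface. World frame = base frame: x ahead of the robot, y to its left, z up, the work surface at z = 0. Lengths are in m, angles in rad, forces in N, time in s.
With the tool pointing down it reaches from about 0.3 to 0.775 m from the base axis. Payload 14.6 kg.
Tool frame: the origin (TCP) lies midway between the tips of the shut fingers; the grasp point (between the pads) lies 19 mm behind it; z points along the fingers, y is the line along which they close (so a half turn about z gives the same grasp; the last joint's range is limited). The gripper opens to 85 mm and grips with 20 to 120 N. Pads are 22 mm wide; open, the fingers measure 114 mm over their backs; the gripper's body (76 mm by 85 mm) begins 54 mm behind the grasp point. The pads swing forward as they close: fully open they stand 13 mm farther back than shut.
Start: joints at [1.251, 0.3, 1.521, -0, 1.321, -0.067], TCP at [0.138, 0.533, 0.231] pointing down, gripper open.
Joint ranges: [-3.03, 3.03], [-0.79, 2.21], [0.23, 2.52], [-1.04, 4.18], [0, 3.07], [-2.55, 2.55]. Speed limits (rad/s): [2.22, 2.22, 2.57, 3.14, 3.14, 3.14].

### API

Orientations are given as a unit quaternion [x, y, z, w].
In Python, from workcell import * gives the robot as it stands.
- The arm moves only by the tool drive_tool, never from a script. Its argument "increments" is a list of rows, each an object with "slide": the shift along the world's x, y, z in m, a list of three; "turn": the turn about the world's z in degrees; "gripper": the opening, from 0 (shut) to 1 (fully open). A call has 1 to 12 rows; each row is the pose to reach, as a shift and turn from the pose commanded when the call began; what a row does not reach only later rows make up. A row lasts 1/12 s, in which the tool goes at most 41.7 mm and 7.16 degrees, less where a joint would pass 70% of its speed; a pose out of reach is approached as far as the arm can. A call with a gripper value outside its range is refused whole. The fingers move at their own pace and stop on an object; "squeeze" is the grip in N (left out, the last holds). Time passes only in rows, so rows that repeat a pose let the fingers close. It gives the time, the measured TCP pose, the force, the opening and the grip force at its end, in the units of the state.
- get_state(): the state, without advancing time (a new reading comes with each control period).
- camera(name): name is "scene" or "side" or "wrist"; returns (picture, depth): 480x640x3 uint8, red, green, blue; 480x640 float32, m along the optical axis (not along the pixel's ray), 0 where there is no reading.
- camera_params(name): a dict with "fovy" (degrees; the focal length in pixels is half the picture's height over the tangent of half this angle, whatever the lens; pixels are square), "cx", "cy" (the principal point, pixels), "extrinsics" (4x4, takes a point from camera to world coordinates); the wrist camera has in their place "T_tool_cam" (4x4, takes a point from camera to tool coordinates, whose origin is the TCP and whose axes are the flange's). Camera axes: x right, y down, z forward; pixel columns grow to the right and rows downward; lengths in m; the calibration is good to about 2 mm. A picture is of the moment at which its call begins: read the wrist's pose just before it. camera_params takes no time and is no camera call.
- job_done(): hands the job in; it is judged then, once.
Trained networks look in the newest picture that a camera, given by its name, has taken for a name from the list of things; names that differ only in an ending like _2 or _b are one class to them, and where a whole thing is asked for, a point or a joint stands for the part that bears it (a point fixed in the world has none). Each returns a list of dicts, best first, with "score" (0 to 1); they miss things now and then, are a little off and sometimes report something else, mostly with a low value. They report only what shows in the picture. A call takes as long as a camera call. They do not tell look-alikes from the thing itself.
- masks_of(camera, target): "pixels" (480x640 bool, what is visible of it) and "box" ([left, top, right, bottom] in pixels, round what is visible of it).
The state is a dict: "time": time; "qpos": joint angles; "qd": joint speeds; "tau": joint torques, N m; "ee_pos": TCP position; "tcp_rot": TCP orientation; "wrist_force": force on the tool from outside, world axes, zero at the start; "ft_torque": the same for the moment, N m; "gripper_width": finger opening in m; "finger_force": force on a finger pad.
Only numpy, scipy, OpenCV 4.12 (cv2) and the standard library are available. Lean on these libraries where they do the work, as an engineer would, in place of code of your own. Each camera call takes 0.05 s, during which the arm holds its last target. There are 200 camera calls.

### The job

Pick the red sprung sensor clip out of the yellow parts bin and clip it, level and pointing straight in, onto the upright front edge (the one towards the robot) of the bare aluminium heat spreader on the green power module, so that the jaws bite well onto the plate (by at least 1 cm) and it stays there when you let go. Then press the logger's green start button fully down and let it go. Leave all the other parts in the bin.

Things in the scene. Friction and masses are not known exactly. Their poses are not given: they have to be found in the camera images.
- bin: open yellow plastic bin, 320 (x) x 180 (y) x 50 mm high, walls and floor 5 mm thick, fixed to the bench; origin at the centre of its underside, x along its long side. Three sprung clips and seven small parts lie in it
- red_clip: red sprung clip (like a clothes peg on its side, hinge axis upright) with a white 26 x 19 mm sensor pod on its back; 83 mm long, levers 24 mm high, 32 mm over the pod, 0.06 kg; lies on the bin floor, jaws roughly towards the bin's -y side. Origin on the hinge axis at the underside; +x along the clip to the jaw tips, z up
- red_clip_grip (a point): where to pinch the red clip: between its handles, 28 mm behind (-x) its origin, 12 mm above its underside; axes as red_clip. At rest the handles are 39 mm wide here, 44 mm at their rear end 39 mm behind the origin; squeezed along y (about 12 N a side) they stop parallel, 20 mm over their outer faces, 4 to 44 mm behind the origin; the jaws stay open while squeezed
- red_clip_l (a joint): how far the red clip's levers are squeezed: 0 jaws shut, 0.28 rad fully open; about 0.05 when biting the 6 mm plate
- red_clip_tip (a point): point midway between the jaw tips of the red clip, 44 mm ahead of its origin and 12 mm above its underside; axes as red_clip. The jaws are 24 mm high, free from 10 to 44 mm ahead of the origin; about 26 mm apart at the tips when squeezed, and spring shut with about 8 N when let go
- blue_clip: same clip as red_clip but blue; to be left in the bin. Origin and axes as for red_clip
- green_clip: same clip as red_clip but green; to be left in the bin. Origin and axes as for red_clip
- knob_cap: small loose part in the bin, to be left in the bin: black round cap, 24 mm diameter, 14 mm high
- connector: small loose part in the bin, to be left in the bin: white block 28 x 14 x 12 mm
- spacer_a: small loose part in the bin, to be left in the bin: brass bar 30 x 9 x 9 mm
- spacer_b: small loose part in the bin, to be left in the bin: brass bar 30 x 9 x 9 mm
- relay: small loose part in the bin, to be left in the bin: orange block 20 x 16 x 15 mm
- terminal: small loose part in the bin, to be left in the bin: grey block 26 x 12 x 14 mm
- strip: small loose part in the bin, to be left in the bin: black and white terminal strip 80 x 14 x 16 mm, along the bin's +y wall
- module: power module: green circuit board 120 (x) x 100 (y) mm on 8 mm feet, fixed to the bench, board top 12 mm above the bench; origin at the centre of its underside on the bench, its front (-x) side towards the robot. Its other components (up to 46 mm high) are all behind x = -6 mm
- spreader: bare upright aluminium plate, 6 mm thick (y), 80 mm long (x), 74 mm high, standing on the middle of the board from z = 12 to 86 mm above the bench; origin at the centre of its underside, axes as module. Its front upright edge is flush with the board's front end, 40 mm ahead (-x) of this origin
- spreader_edge (a point): middle of the thickness of the spreader's front upright edge, 48 mm above the bench; x points from the edge into the plate, y across its thickness, z up
- logger: grey logger box 80 (x) x 130 (y) x 32 mm with a dark screen, fixed to the bench; origin at the centre of its underside
- start_button_top (a point): centre of the top of the green push button (26 mm diameter) on the logger, about 50 mm above the bench
- start_button (a joint): travel of the start button: 0 up, 0.006 m fully down (5 N); springs back
Mind the look-alikes: they are no part of the job. Of the things that look like the red_clip, the largest one is meant.

How it is judged:
By the outcome, as a careful person would: the job done as asked, in the order asked, and still so for the second after the job is handed in, with the robot touching nothing.
It also fails if it takes over 51 s, if anything falls off the work surface, if the arm or the gripper's body presses on something with over 40 N, if the wrist force passes 120 N, or if a joint passes its speed limit or range.

## Working session

There is one attempt and no reset: what is moved stays moved. The work goes in short steps, Python scripts to look and compute and a tool call to move; the robot and the scene stay as the last step left them, time stands still between calls to the robot, and variables do not carry over. Pictures are saved under pics/ and viewed, at most 10 in all, crops included, and the job is handed in when it is done.

Besides the shell and the picture viewer there is one more tool, called after ">>>" by a JSON object that holds its "api" and its "payload". drive_tool: Moves the arm, as the interface text tells. Its arguments: {"type":"object","properties":{"increments":{"type":"array","items":{"type":"object","properties":{"slide":{"type":"array","items":{"type":"number"}},"turn":{"type":"number"},"gripper":{"type":"number"}}}},"squeeze":{"type":"number"}},"required":["increments"]}

```bash
mkdir -p pics
cat > h.py <<'E'
from workcell import *
import numpy as np, cv2
from scipy.spatial.transform import Rotation as R
def snap(n,fn=None):
    s=get_state(); p=camera_params(n); im,d=camera(n)
    if 'extrinsics' in p: T=np.array(p['extrinsics'])
    else:
        W=np.eye(4); W[:3,:3]=R.from_quat(s['tcp_rot']).as_matrix(); W[:3,3]=s['ee_pos']; T=W@np.array(p['T_tool_cam'])
    f=240/np.tan(np.radians(p['fovy'])/2)
    v,u=np.mgrid[:480,:640]
    P=np.stack([(u-p['cx'])/f*d,(v-p['cy'])/f*d,d],-1)@T[:3,:3].T+T[:3,3]
    P[d==0]=np.nan
    if fn: cv2.imwrite('pics/'+fn,im[:,:,::-1])
    np.savez('/tmp/'+n,im=im,P=P,T=T,f=f,c=[p['cx'],p['cy']])
    return im,P,T,f
E
python3 - <<'E'
from h import *
a,P,T,f=snap('scene'); print(T.round(3),f)
b,P2,T2,f=snap('side'); print(T2.round(3),f)
w,P3,T3,f=snap('wrist'); print(T3.round(3),f)
for n in ['scene','side']:
    d=np.load(f'/tmp/{n}.npz')['P']
    for t in ['red_clip','spreader','start_button','module','logger','bin']:
        for m in masks_of(n,t)[:3]:
            q=d[m['pixels']]; q=q[~np.isnan(q[:,0])]
            print(n,t,round(m['score'],2),np.round(m['box']),np.nanmedian(q,0).round(3) if len(q) else '', np.percentile(q,[2,98],axis=0).round(3).tolist() if len(q) else '')
cv2.imwrite('pics/a.png',cv2.resize(np.hstack([a,b]),(800,300))[:,:,::-1])
cv2.imwrite('pics/s.png',a[:,:,::-1]);cv2.imwrite('pics/w.png',w[:,:,::-1])
E
```

```text
[[ 0.735  0.501 -0.457  0.953]
 [ 0.678 -0.54   0.499 -0.443]
 [ 0.003 -0.677 -0.736  0.717]
 [ 0.     0.     0.     1.   ]] 437.84853734837907
[[-0.985 -0.089  0.15   0.404]
 [-0.174  0.527 -0.832  0.777]
 [-0.005 -0.845 -0.534  0.55 ]
 [ 0.     0.     0.     1.   ]] 475.45617635663524
[[ 0.249  0.932  0.262  0.07 ]
 [ 0.968 -0.24  -0.068  0.55 ]
 [-0.001  0.271 -0.963  0.374]
 [ 0.     0.     0.     1.   ]] 373.68850287166214
scene red_clip 0.84 [407. 190. 433. 222.] [0.61  0.271 0.026] [[0.585, 0.236, 0.005], [0.622, 0.318, 0.037]]
scene red_clip 0.66 [464. 214. 493. 232.] [0.733 0.325 0.012] [[0.706, 0.308, -0.001], [0.761, 0.335, 0.022]]
scene red_clip 0.51 [429. 249. 445. 272.] [0.727 0.166 0.014] [[0.715, 0.142, 0.002], [0.749, 0.197, 0.022]]
scene spreader 0.66 [312. 280. 334. 339.] [ 0.656 -0.112  0.056] [[0.607, -0.125, 0.001], [0.69, -0.069, 0.087]]
scene spreader 0.25 [290. 280. 368. 366.] [ 0.681 -0.119  0.013] [[0.611, -0.171, 0.009], [0.733, -0.061, 0.085]]
scene start_button 0.51 [168. 340. 185. 359.] [ 0.525 -0.335  0.052] [[0.513, -0.346, 0.044], [0.535, -0.324, 0.0
[... 725 characters left out ...]
, -0.264, -0.001], [0.702, -0.091, 0.085]]
side spreader 0.64 [223. 332. 259. 385.] [0.602 0.287 0.025] [[0.579, 0.235, 0.004], [0.622, 0.321, 0.037]]
side start_button 0.56 [343. 177. 347. 184.] [ 0.518 -0.327  0.051] [[0.508, -0.34, 0.042], [0.528, -0.321, 0.055]]
side start_button 0.27 [224. 337. 257. 384.] [0.6   0.288 0.025] [[0.578, 0.237, 0.003], [0.619, 0.321, 0.037]]
side module 0.58 [232. 200. 301. 251.] [ 0.66  -0.097  0.031] [[0.607, -0.133, 0.007], [0.728, -0.057, 0.084]]
side logger 0.67 [325. 170. 363. 203.] [ 0.524 -0.316  0.03 ] [[0.486, -0.425, -0.0], [0.562, -0.298, 0.062]]
side bin 0.9 [182. 302. 417. 436.] [0.499 0.282 0.008] [[0.348, 0.186, 0.001], [0.66, 0.366, 0.049]]
```

View pics/s.png

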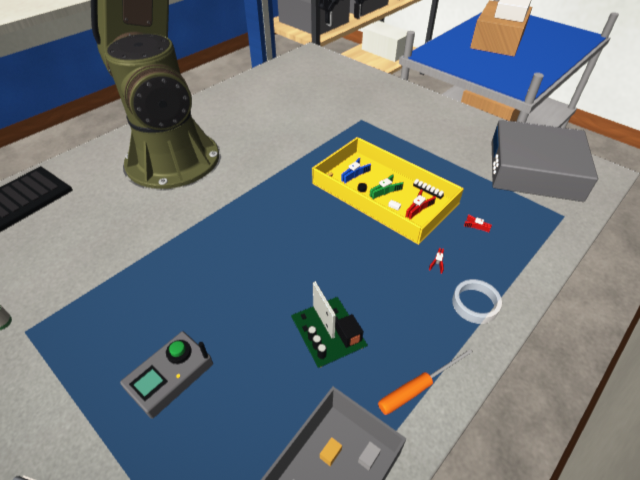

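View pics/w.png

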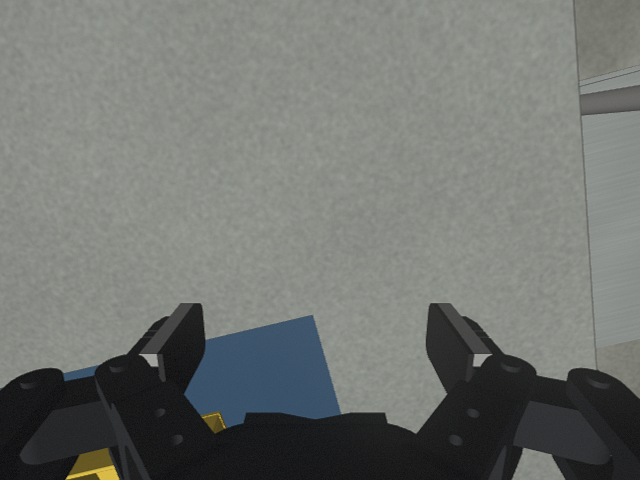

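The scene shows the full-size red clip in the bin at px (420,207), with smaller look-alikes outside at (478,223) and (438,260). The spreader is at (322,308) and the green button at (177,348). The wrist view shows only the bench and the bin corner so far, so I'll move over the red clip for a close look.

>>> {"api": "drive_tool", "payload": {"increments": [{"slide": [0.462,-0.253,-0.04],"turn": -75,"gripper": 0.75},{"slide": [0.462,-0.253,-0.04],"turn": -75,"gripper": 0.75},{"slide": [0.462,-0.253,-0.04],"turn": -75,"gripper": 0.75},{"slide": [0.462,-0.253,-0.04],"turn": -75,"gripper": 0.75},{"slide": [0.462,-0.253,-0.04],"turn": -75,"gripper": 0.75},{"slide": [0.462,-0.253,-0.04],"turn": -75,"gripper": 0.75},{"slide": [0.462,-0.253,-0.04],"turn": -75,"gripper": 0.75},{"slide": [0.462,-0.253,-0.04],"turn": -75,"gripper": 0.75},{"slide": [0.462,-0.253,-0.04],"turn": -75,"gripper": 0.75},{"slide": [0.462,-0.253,-0.04],"turn": -75,"gripper": 0.75},{"slide": [0.462,-0.253,-0.04],"turn": -75,"gripper": 0.75},{"slide": [0.462,-0.253,-0.04],"turn": -75,"gripper": 0.75}]}}

```text
time: 1.75
ee_pos: [0.5765, 0.2916, 0.1933]
tcp_rot: [0.705, 0.709, 0.0, -0.0]
wrist_force: [0.7, 0.8, 0.6]
gripper_width: 0.0641
finger_force: 0.0
```

>>> {"api": "drive_tool", "payload": {"increments": [{"slide": [0,0,0],"turn": 0},{"slide": [0,0,0],"turn": 0},{"slide": [0,0,0],"turn": 0}]}}

```text
$.increments[0]: bad value
```

Run:
```python
from h import *
s=get_state(); print(s['time'],s['ee_pos'],R.from_quat(s['tcp_rot']).as_matrix().round(3),s['gripper_width'],np.round(s['qpos'],2))
w,P,T,f=snap('wrist','w2.png')
for m in masks_of('wrist','red_clip')[:3]:
    q=P[m['pixels']]; q=q[~np.isnan(q[:,0])]; print(m['score'],np.round(m['box']),np.median(q,0).round(3))
```

```text
1.75 [0.57648121 0.29164808 0.19326331] [[-0.005  1.     0.   ]
 [ 1.     0.005  0.   ]
 [ 0.     0.    -1.   ]] 0.06412351321030367 [0.41 0.55 1.27 0.   1.33 0.41]
0.81 [343. 185. 370. 282.] [0.61  0.298 0.029]
0.79 [450. 308. 490. 359.] [0.72  0.183 0.016]
0.72 [318. 188. 374. 286.] [0.602 0.285 0.03 ]
```

View pics/w2.png

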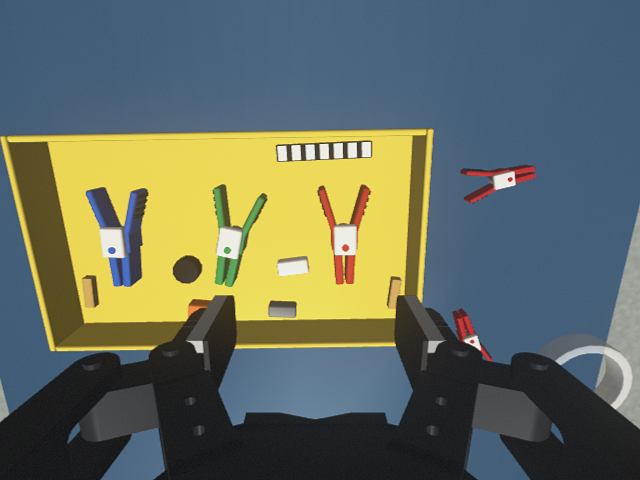

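The wrist view shows the red clip at px x 320–370, y 185–285: handles up (towards +y), jaws down at (345,283), pod at (344,240). The space either side of its handles is free.

Run:
```python
from h import *
z=np.load('/tmp/wrist.npz'); im=z['im'].astype(int);P=z['P'];T=z['T'];f=z['f'];c=z['c']
def ray(u,v,h):
    d=T[:3,:3]@np.array([(u-c[0])/f,(v-c[1])/f,1]); k=(h-T[2,3])/d[2]; return T[:3,3]+k*d
red=(im[...,0]>100)&(im[...,1]<75)&(im[...,2]<75)
reg=np.zeros_like(red); reg[180:290,312:378]=1
m=red&reg&(P[...,2]>0.026)&(P[...,2]<.032)
Q=P[m]; print(len(Q))
print('percentiles',np.percentile(Q,[0,2,50,98,100],axis=0).round(4))
# handle profile: midline by y
for y in np.arange(.225,.335,.006):
    s=Q[abs(Q[:,1]-y)<.003]
    if len(s): print(round(y,3),s[:,0].min().round(4),s[:,0].max().round(4),((s[:,0].min()+s[:,0].max())/2).round(4))
wh=(im.min(2)>150)&reg.astype(bool)&(P[...,2]>.033); print('pod',P[wh].mean(0).round(4),np.percentile(P[wh],[2,98],axis=0).round(4))
print('z floor',np.nanmedian(P[200:230,270:300,2]),'rail', [ray(u,v,.05).round(3) for u,v in[(432,130),(424,345)]])
for n in['scene','side']:
    q=np.load(f'/tmp/{n}.npz'); I=q['im'].astype(int);p=q['P']
    # spreader: points z 0.03..0.08 bright
    s=(p[...,2]>.075)&(p[...,2]<.092)&(p[...,0]>.58)&(p[...,0]<.72)&(p[...,1]>-.2)&(p[...,1]<-.05)
    A=p[s]; print(n,'spreader top',len(A),np.percentile(A,[1,50,99],axis=0).round(4).tolist())
    vx,vy,x0,y0=cv2.fitLine(A[:,:2].astype(np.float32),cv2.DIST_HUBER,0,.01,.01).ravel(); print('yaw',np.degrees(np.arctan2(vy,vx)),x0,y0)
    g=(I[...,1]>I[...,0]+40)&(I[...,1]>I[...,2]+30)&(p[...,2]>.044)&(p[...,1]<-.25); B=p[g]; print('button',len(B),np.percentile(B,[2,50,98],axis=0).round(4).tolist(), B[B[:,2]>.048].mean(0).round(4))
    b=(I[...,1]>I[...,0]+15)&(I[...,1]>I[...,2]+15)&(p[...,2]>.008)&(p[...,2]<.016)&(p[...,1]<-.03)&(p[...,1]>-.2)&(p[...,0]>.58); 
    C=p[b][:,:2].astype(np.float32)
    if len(C): print('board',cv2.minAreaRect(C))
```

```text
380
percentiles [[0.5785 0.2381 0.026 ]
 [0.5793 0.2386 0.0266]
 [0.6033 0.2991 0.0294]
 [0.6183 0.3216 0.0312]
 [0.6197 0.3227 0.0318]]
0.237 0.595 0.6082 0.6016
0.243 0.594 0.6082 0.6011
0.249 0.5931 0.6087 0.6009
0.255 0.5929 0.6087 0.6008
0.261 0.5927 0.6091 0.6009
0.273 0.5899 0.59 0.59
0.279 0.5898 0.5899 0.5898
0.285 0.5889 0.611 0.6
0.291 0.5871 0.6124 0.5997
0.297 0.5837 0.6138 0.5988
0.303 0.582 0.6161 0.599
0.309 0.5802 0.6169 0.5986
0.315 0.5785 0.6189 0.5987
0.321 0.5785 0.6197 0.5991
pod [0.6003 0.2802 0.0377] [[0.5912 0.2677 0.0361]
 [0.6094 0.2915 0.0393]]
z floor 0.005965071457161186 rail [array([0.661, 0.367, 0.05 ]), array([0.67, 0.19, 0.05])]
scene spreader top 199 [[0.6152, -0.1239, 0.0752], [0.655, -0.1102, 0.0845], [0.6902, -0.0927, 0.0876]]
yaw -20.828663 0.6523449 -0.10917262
button 183 [[0.5118, -0.3462, 0.0461], [0.5239, -0.3354, 0.0525], [0.5341, -0.3237, 0.0547]] [ 0.5233 -0.3348  0.0524]
board ((0.6706942319869995, -0.11546581238508224), (0.09901529550552368, 0.12074854969978333), 68.54448699951172)
side spreader top 163 [[0.613, -0.1228, 0.0751], [0.6483, -0.1055, 0.0814], [0.6862, -0.0895, 0.086]]
yaw -21.565952 0.64311796 -0.10311094
button 49 [[0.5089, -0.342, 0.0457], [0.5193, -0.3273, 0.0513], [0.5291, -0.3214, 0.0547]] [ 0.5193 -0.3301  0.0518]
board ((0.6685754656791687, -0.11447014659643173), (0.10030240565538406, 0.12023872882127762), 69.19316864013672)
```

>>> {"api": "drive_tool", "payload": {"increments": [{"slide": [0.0225,0.0185,-0.09],"turn": 1.7,"gripper": 0.75},{"slide": [0.0225,0.0185,-0.09],"turn": 1.7,"gripper": 0.75},{"slide": [0.0225,0.0185,-0.09],"turn": 1.7,"gripper": 0.75},{"slide": [0.0225,0.0185,-0.09],"turn": 1.7,"gripper": 0.75},{"slide": [0.0225,0.0185,-0.09],"turn": 1.7,"gripper": 0.75},{"slide": [0.0225,0.0185,-0.09],"turn": 1.7,"gripper": 0.75}]}}

```text
time: 2.35
ee_pos: [0.5979, 0.312, 0.1063]
tcp_rot: [0.693, 0.721, 0.002, 0.001]
wrist_force: [0.6, 0.2, 0.4]
gripper_width: 0.0643
finger_force: 0.0
```

>>> {"api": "drive_tool", "payload": {"increments": [{"slide": [0.001,-0.002,-0.04],"turn": 0,"gripper": 0.75},{"slide": [0.001,-0.002,-0.07],"turn": 0,"gripper": 0.75},{"slide": [0.001,-0.002,-0.093],"turn": 0,"gripper": 0.75},{"slide": [0.001,-0.002,-0.093],"turn": 0,"gripper": 0.75},{"slide": [0.001,-0.002,-0.093],"turn": 0,"gripper": 0.75}]}}

```text
time: 2.77
ee_pos: [0.5987, 0.3097, 0.0122]
tcp_rot: [0.693, 0.721, 0.001, 0.0]
wrist_force: [-0.2, -0.0, 1.3]
gripper_width: 0.0638
finger_force: 0.0
```

Run:
```python
from h import *
s=get_state(); print(s['time'],s['ee_pos'],s['wrist_force'])
w,P,T,f=snap('wrist','w3.png')
```

```text
2.7667 [0.59873378 0.30969123 0.01219694] [-0.22492429 -0.04141075  1.25033075]
```

View pics/w3.png

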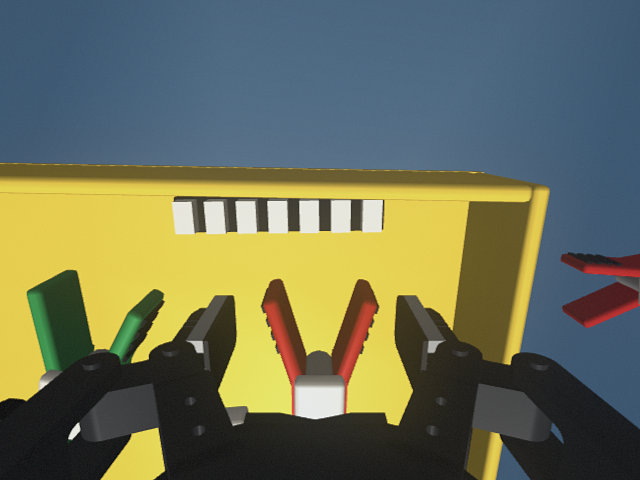

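The view is centred: handles at px 265–378, pads at 235 and 397. The next call lowers 3 mm and closes.

>>> {"api": "drive_tool", "payload": {"increments": [{"slide": [0,0,-0.003],"turn": 0,"gripper": 0.75},{"slide": [0,0,-0.003],"turn": 0,"gripper": 0.1},{"slide": [0,0,-0.003],"turn": 0,"gripper": 0.1},{"slide": [0,0,-0.003],"turn": 0,"gripper": 0.1},{"slide": [0,0,-0.003],"turn": 0,"gripper": 0.1},{"slide": [0,0,-0.003],"turn": 0,"gripper": 0.1},{"slide": [0,0,-0.003],"turn": 0,"gripper": 0.1},{"slide": [0,0,-0.003],"turn": 0,"gripper": 0.1},{"slide": [0,0,-0.003],"turn": 0,"gripper": 0.1},{"slide": [0,0,-0.003],"turn": 0,"gripper": 0.1}], "squeeze": 50}}

```text
time: 3.65
ee_pos: [0.5998, 0.3102, 0.01]
tcp_rot: [0.693, 0.721, 0.002, 0.001]
wrist_force: [1.2, 0.4, 10.6]
gripper_width: 0.0176
finger_force: 50.4
```

>>> {"api": "drive_tool", "payload": {"increments": [{"slide": [0,0,0.03],"turn": 0,"gripper": 0.1},{"slide": [0,0,0.07],"turn": 0,"gripper": 0.1},{"slide": [0,0,0.11],"turn": 0,"gripper": 0.1},{"slide": [-0.03,-0.03,0.12],"turn": 5,"gripper": 0.1},{"slide": [-0.09,-0.362,0.12],"turn": 66.5,"gripper": 0.1},{"slide": [-0.09,-0.362,0.12],"turn": 66.5,"gripper": 0.1},{"slide": [-0.09,-0.362,0.12],"turn": 66.5,"gripper": 0.1},{"slide": [-0.09,-0.362,0.12],"turn": 66.5,"gripper": 0.1},{"slide": [-0.09,-0.362,0.12],"turn": 66.5,"gripper": 0.1},{"slide": [-0.09,-0.362,0.12],"turn": 66.5,"gripper": 0.1},{"slide": [-0.09,-0.362,0.12],"turn": 66.5,"gripper": 0.1},{"slide": [-0.09,-0.362,0.12],"turn": 66.5,"gripper": 0.1}]}}

```text
time: 4.65
ee_pos: [0.5128, -0.0292, 0.1282]
tcp_rot: [0.247, 0.969, 0.0, 0.001]
wrist_force: [0.2, -0.1, -0.7]
gripper_width: 0.0177
finger_force: 49.1
```

>>> {"api": "drive_tool", "payload": {"increments": [{"slide": [-0.004,-0.023,-0.04],"turn": 7.3,"gripper": 0.1},{"slide": [-0.004,-0.023,-0.075],"turn": 7.3,"gripper": 0.1},{"slide": [-0.004,-0.023,-0.085],"turn": 7.3,"gripper": 0.1},{"slide": [-0.004,-0.023,-0.085],"turn": 7.3,"gripper": 0.1},{"slide": [-0.004,-0.023,-0.085],"turn": 7.3,"gripper": 0.1},{"slide": [-0.004,-0.023,-0.085],"turn": 7.3,"gripper": 0.1}]}}

```text
time: 5.15
ee_pos: [0.5105, -0.0499, 0.0445]
tcp_rot: [0.188, 0.982, 0.0, 0.001]
wrist_force: [0.6, -0.1, -0.4]
gripper_width: 0.0175
finger_force: 49.1
```

Run:
```python
from h import *
s=get_state(); print(s['time'],s['ee_pos'],np.round(s['qpos'],2)); M=R.from_quat(s['tcp_rot']).as_matrix(); print(M.round(3))
snap('scene');w,_,_,_=snap('wrist');snap('side')
for n in ['scene','side','wrist']:
    q=np.load(f'/tmp/{n}.npz'); I=q['im'].astype(int);p=q['P']
    reg=(abs(p[...,0]-.57)<.15)&(abs(p[...,1]+.08)<.09)
    red=(I[...,0]>90)&(I[...,1]<70)&(I[...,2]<70)&reg&(p[...,2]>.03)&(p[...,2]<.1)&(p[...,0]<.64)
    A=p[red]; print(n,'red',len(A))
    if len(A)>10:
        print(np.percentile(A,[1,50,99],axis=0).round(4).tolist())
    s=(p[...,2]>.08)&(p[...,2]<.09)&(p[...,0]>.60)&(p[...,0]<.72)&(p[...,1]>-.14)&(p[...,1]<-.07)
    if s.sum()>10:
        A=p[s]; vx,vy,x0,y0=cv2.fitLine(A[:,:2].astype(np.float32),cv2.DIST_HUBER,0,.01,.01).ravel(); print('spr',s.sum(),np.degrees(np.arctan2(vy/vx,1)),x0,y0,np.percentile(A,[1,99],axis=0).round(4).tolist())
    cv2.imwrite(f'/tmp/{n}.png',I[...,::-1])
a=np.load('/tmp/scene.npz')['im'][230:380,240:400]; b=np.load('/tmp/side.npz')['im'][170:270,220:360]
cv2.imwrite('pics/c1.png',np.vstack([cv2.resize(w,(400,300)),cv2.resize(a,(400,300))])[:,:,::-1])
```

```text
5.15 [ 0.5105493  -0.04987378  0.04448232] [-0.17  0.46  1.79  0.    0.89 -1.36]
[[-0.93   0.368  0.003]
 [ 0.368  0.93  -0.   ]
 [-0.003  0.001 -1.   ]]
scene red 298
[[0.5064, -0.0946, 0.0413], [0.5625, -0.0636, 0.0596], [0.5871, -0.0406, 0.0653]]
spr 162 -21.391972 0.6533078 -0.10894238 [[0.6159, -0.1247, 0.0805], [0.6892, -0.0926, 0.0876]]
side red 361
[[0.4979, -0.0907, 0.0399], [0.5544, -0.0549, 0.0537], [0.5831, -0.0366, 0.0643]]
spr 102 -20.968866 0.63784665 -0.101994425 [[0.6127, -0.1213, 0.0801], [0.6856, -0.0917, 0.0852]]
wrist red 1897
[[0.4962, -0.0756, 0.0439], [0.509, -0.0507, 0.0629], [0.5483, -0.0375, 0.0721]][ WARN:0@1.856] global loadsave.cpp:1063 imwrite_ Unsupported depth image for selected encoder is fallbacked to CV_8U.
```

View pics/c1.png

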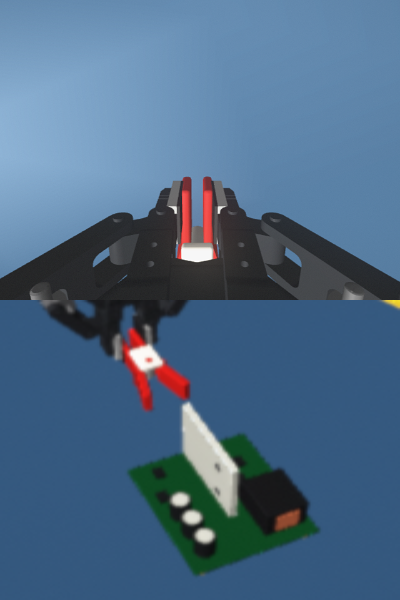

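Run:
```python
from h import *
th=np.radians(-21.4); d=np.array([np.cos(th),np.sin(th)]); n=np.array([-d[1],d[0]]); t=np.array([.5105,-.0499])
print('TCP heading', -21.6)
for c in ['scene','side','wrist']:
    q=np.load(f'/tmp/{c}.npz'); I=q['im'].astype(int);p=q['P']
    reg=(abs(p[...,0]-.57)<.15)&(abs(p[...,1]+.08)<.09)
    red=(I[...,0]>90)&(I[...,1]<70)&(I[...,2]<70)&reg&(p[...,2]>.03)&(p[...,2]<.075)&(p[...,0]<.62)
    A=p[red]; a=(A[:,:2]-t)@d; b=(A[:,:2]-t)@n; print(c,'a',np.percentile(a,[0,1,99,100]).round(4))
    for k in np.arange(-.02,.08,.01):
        s=abs(a-k)<.005
        if s.sum()>3: 
            zt=A[s,2]; hi=zt>np.percentile(zt,90)-.004
            print(round(k,3),s.sum(),'b',b[s][hi].min().round(4),b[s][hi].max().round(4),'ztop',np.percentile(zt,90).round(4))
    wh=(I.min(2)>140)&reg&(p[...,2]>.06)&(p[...,2]<.085)&(p[...,0]<.6)
    if wh.sum(): print('pod',((p[wh][:,:2]-t)@d).mean().round(4),((p[wh][:,:2]-t)@n).mean().round(4),np.median(p[wh][:,2]).round(4))
    s=(p[...,2]>.03)&(p[...,2]<.092)&(p[...,0]>.59)&(p[...,0]<.72)&(I.min(2)>100)&(np.ptp(I,axis=2)<40)
    B=p[s]; 
    if len(B): 
        a=(B[:,:2]-t)@d; b=(B[:,:2]-t)@n; k=(abs(b)<.02)
        print('spr',k.sum(),'a',np.percentile(a[k],[0,1,50,99,100]).round(4),'b',np.percentile(b[k],[1,10,50,90,99]).round(4))
        top=k&(B[:,2]>.084); print('top b',np.percentile(b[top],[2,50,98]).round(4) if top.any() else '')
```

```text
TCP heading -21.6
scene a [-0.0091 -0.0066  0.0765  0.0767]
-0.01 8 b 0.0048 0.0088 ztop 0.063
0.0 21 b -0.006 0.0096 ztop 0.0639
0.01 26 b -0.0104 0.0087 ztop 0.064
0.02 12 b -0.0102 -0.009 ztop 0.0601
0.03 6 b -0.0102 -0.0094 ztop 0.0584
0.04 22 b -0.0141 0.0108 ztop 0.0629
0.05 54 b -0.0149 0.0139 ztop 0.0634
0.06 53 b -0.0165 0.017 ztop 0.0633
0.07 74 b -0.0189 0.0194 ztop 0.0631
pod 0.0366 -0.0008 0.0698
spr 506 a [0.1128 0.1146 0.1576 0.1934 0.1938] b [-0.0059 -0.0055 -0.0049 -0.0012  0.0004]
top b [-0.0053 -0.0021  0.0007]
side a [-0.013  -0.0123  0.0717  0.0738]
-0.01 43 b -0.0101 0.0098 ztop 0.0636
0.02 48 b -0.0041 0.0094 ztop 0.0614
0.03 50 b 0.0049 0.0128 ztop 0.0612
0.04 49 b 0.004 0.0131 ztop 0.0618
0.05 52 b 0.0066 0.0152 ztop 0.062
0.06 59 b -0.0176 0.0186 ztop 0.0618
0.07 58 b -0.0181 0.0193 ztop 0.0615
pod 0.0419 0.0018 0.0697
spr 646 a [0.11   0.1119 0.147  0.1888 0.1914] b [-0.0062 -0.0028 -0.0009  0.001   0.0024]
top b [-0.0064 -0.0025  0.0003]
wrist a [-0.0129 -0.0125  0.0381  0.0409]
-0.01 837 b -0.0086 0.0089 ztop 0.0643
0.0 325 b -0.0086 0.0091 ztop 0.0652
0.01 286 b -0.0087 0.0092 ztop 0.0648
0.02 212 b -0.0094 0.0103 ztop 0.0646
0.03 150 b -0.0117 0.0127 ztop 0.0644
0.04 68 b -0.0129 0.014 ztop 0.0603
pod 0.0207 0.0001 0.072
```

The top inset shows the handles pinched symmetrically between the pads. The bottom inset shows the jaws open and in line with the plate, about 37 mm short of its front edge. The measurements say the clip is level, its heading is right and it is 2 mm off laterally, so I'll move in.

>>> {"api": "drive_tool", "payload": {"increments": [{"slide": [0,-0.002,-0.003],"turn": 0,"gripper": 0.1},{"slide": [0,-0.002,-0.003],"turn": 0,"gripper": 0.1},{"slide": [0.018,-0.01,-0.003],"turn": 0,"gripper": 0.1},{"slide": [0.036,-0.017,-0.003],"turn": 0,"gripper": 0.1},{"slide": [0.054,-0.0237,-0.003],"turn": 0,"gripper": 0.1},{"slide": [0.054,-0.0237,-0.003],"turn": 0,"gripper": 0.1},{"slide": [0.054,-0.0237,-0.003],"turn": 0,"gripper": 0.1},{"slide": [0.054,-0.0237,-0.003],"turn": 0,"gripper": 0.1}]}}

```text
time: 5.97
ee_pos: [0.5626, -0.0739, 0.0391]
tcp_rot: [0.188, 0.982, 0.0, -0.0]
wrist_force: [-0.2, 1.0, -1.5]
gripper_width: 0.0178
finger_force: 49.1
```

>>> {"api": "drive_tool", "payload": {"increments": [{"slide": [0.003,-0.0003,0],"turn": 0,"gripper": 0.1},{"slide": [0.003,-0.0003,0],"turn": 0,"gripper": 0.1},{"slide": [0.003,-0.0003,0],"turn": 0,"gripper": 0.3},{"slide": [0.003,-0.0003,0],"turn": 0,"gripper": 0.4},{"slide": [0.003,-0.0003,0],"turn": 0,"gripper": 0.5},{"slide": [0.003,-0.0003,0],"turn": 0,"gripper": 0.6},{"slide": [0.003,-0.0003,0],"turn": 0,"gripper": 0.72},{"slide": [0.003,-0.0003,0],"turn": 0,"gripper": 0.72},{"slide": [0.003,-0.0003,0],"turn": 0,"gripper": 0.72}]}}

```text
time: 6.72
ee_pos: [0.5663, -0.0745, 0.0394]
tcp_rot: [0.188, 0.982, 0.0, 0.0]
wrist_force: [-0.4, -0.6, 0.1]
gripper_width: 0.0618
finger_force: 0.0
```

Run:
```python
from h import *
s=get_state(); print(s['time'],s['ee_pos'],s['wrist_force'],s['gripper_width'])
w,_,_,_=snap('wrist');a,_,_,_=snap('scene');b,_,_,_=snap('side')
cv2.imwrite('pics/c2.png',np.vstack([np.hstack([cv2.resize(w,(400,300)),cv2.resize(a[230:380,240:400],(400,300))]),np.hstack([cv2.resize(b[170:290,200:360],(400,300))]*2)])[:,:,::-1])
```

```text
6.7167 [ 0.56626827 -0.07445234  0.03942275] [-0.43870727 -0.56678486  0.05750831] 0.061834097309654966
```

View pics/c2.png

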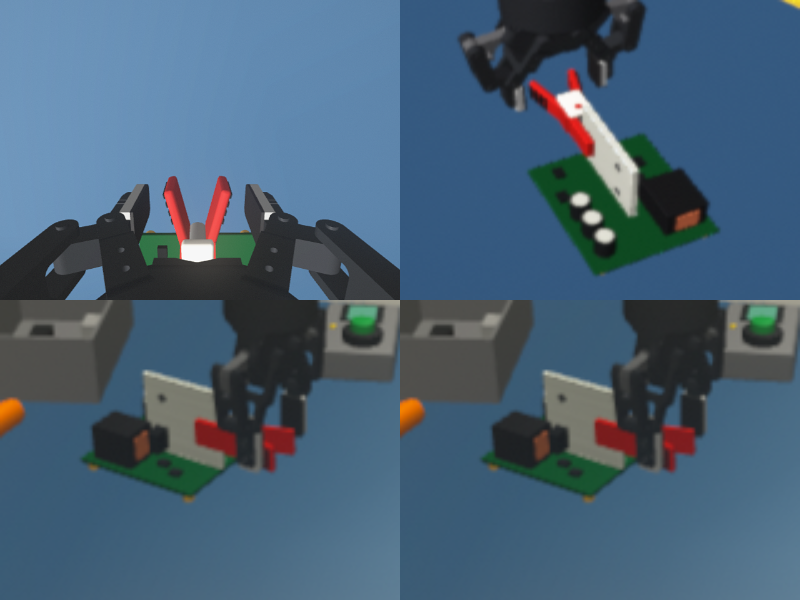

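The wrist, scene and side views all show the clip level on the plate's front edge and both pads free of the handles. Next I go straight up and over to the button with the fingers shut.

>>> {"api": "drive_tool", "payload": {"increments": [{"slide": [0,0,0.03],"turn": 0,"gripper": 0.72},{"slide": [0,0,0.07],"turn": 0,"gripper": 0.72},{"slide": [0,0,0.11],"turn": 0,"gripper": 0.72},{"slide": [-0.01,-0.04,0.12],"turn": 0,"gripper": 0.0},{"slide": [-0.045,-0.258,0.1],"turn": 0,"gripper": 0},{"slide": [-0.045,-0.258,0.1],"turn": 0,"gripper": 0},{"slide": [-0.045,-0.258,0.1],"turn": 0,"gripper": 0},{"slide": [-0.045,-0.258,0.1],"turn": 0,"gripper": 0},{"slide": [-0.045,-0.258,0.1],"turn": 0,"gripper": 0},{"slide": [-0.045,-0.258,0.1],"turn": 0,"gripper": 0},{"slide": [-0.045,-0.258,0.1],"turn": 0,"gripper": 0},{"slide": [-0.045,-0.258,0.1],"turn": 0,"gripper": 0}]}}

```text
time: 7.87
ee_pos: [0.521, -0.3327, 0.1391]
tcp_rot: [0.188, 0.982, 0.0, -0.0]
wrist_force: [1.1, 0.5, -0.3]
gripper_width: 0.0004
finger_force: 0.0
```

Run:
```python
from h import *
s=get_state(); print(s['time'],s['ee_pos'],s['wrist_force'],s['gripper_width'])
t=np.array(s['ee_pos'])
for c in ['scene','side','wrist']:
    snap(c)
    q=np.load(f'/tmp/{c}.npz'); I=q['im'].astype(int);p=q['P']
    g=(I[...,1]>I[...,0]+40)&(I[...,1]>I[...,2]+30)&(p[...,2]>.044)&(p[...,2]<.06)&(p[...,1]<-.25); B=p[g]
    if len(B): print(c,'button',len(B),np.percentile(B,[2,50,98],axis=0).round(4).tolist())
    k=(I.max(2)<70)&(np.linalg.norm(p-t,axis=2)<.06)
    if k.any() and c!='wrist': z=p[k]; l=z[z[:,2]<z[:,2].min()+.012]; print(c,'finger low',l.mean(0).round(4))
w,a,b=[np.load(f'/tmp/{c}.npz')['im'] for c in('wrist','scene','side')]
cv2.imwrite('pics/c3.png',np.vstack([np.hstack([cv2.resize(w,(400,300)),cv2.resize(a[230:410,120:360],(400,300))]),np.hstack([cv2.resize(b[150:270,200:360],(400,300)),cv2.resize(b[130:220,280:400],(400,300))])])[:,:,::-1])
```

```text
7.8667 [ 0.52099994 -0.33269129  0.13908384] [ 1.14974778  0.48170421 -0.34961934] 0.0003516556570035889
scene button 188 [[0.5104, -0.346, 0.0448], [0.5241, -0.3352, 0.0525], [0.5345, -0.3233, 0.0549]]
scene finger low [ 0.529  -0.3347  0.1513]
side button 52 [[0.5084, -0.3418, 0.0454], [0.5188, -0.3278, 0.0514], [0.5293, -0.3194, 0.0533]]
side finger low [ 0.524  -0.3198  0.153 ]
wrist button 1237 [[0.5074, -0.3446, 0.0459], [0.5184, -0.3327, 0.0547], [0.5305, -0.3218, 0.0561]]
```

View pics/c3.png

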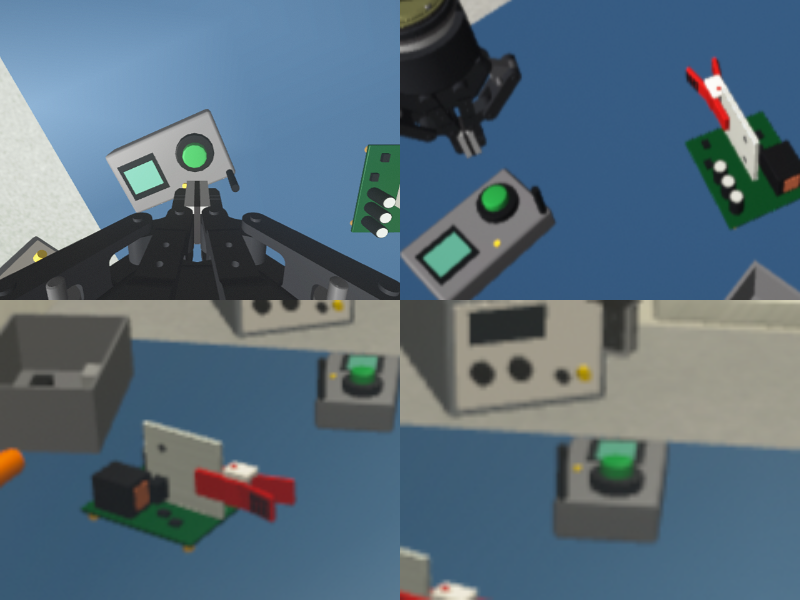

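The clip stays on the plate in both the scene and side views, and the fingers are above the button.

>>> {"api": "drive_tool", "payload": {"increments": [{"slide": [-0.001,0,-0.04],"turn": 0,"gripper": 0},{"slide": [-0.001,0,-0.075],"turn": 0,"gripper": 0},{"slide": [-0.001,0,-0.085],"turn": 0,"gripper": 0},{"slide": [-0.001,0,-0.088],"turn": 0,"gripper": 0},{"slide": [-0.001,0,-0.091],"turn": 0,"gripper": 0},{"slide": [-0.001,0,-0.091],"turn": 0,"gripper": 0}]}}

```text
time: 8.52
ee_pos: [0.5211, -0.3324, 0.0501]
tcp_rot: [0.187, 0.982, -0.0, 0.001]
wrist_force: [-1.2, 2.4, 4.0]
gripper_width: -0.0004
finger_force: 1.8
```

>>> {"api": "drive_tool", "payload": {"increments": [{"slide": [0,0,-0.002],"turn": 0,"gripper": 0},{"slide": [0,0,-0.003],"turn": 0,"gripper": 0},{"slide": [0,0,-0.003],"turn": 0,"gripper": 0}]}}

```text
time: 8.77
ee_pos: [0.5214, -0.3328, 0.048]
tcp_rot: [0.188, 0.982, -0.001, 0.002]
wrist_force: [-1.6, 5.6, 13.2]
gripper_width: 0.0002
finger_force: 6.6
```

>>> {"api": "drive_tool", "payload": {"increments": [{"slide": [0,0,-0.001],"turn": 0,"gripper": 0},{"slide": [0,0,-0.001],"turn": 0,"gripper": 0},{"slide": [0,0,-0.001],"turn": 0,"gripper": 0}]}}

```text
time: 9.02
ee_pos: [0.5214, -0.3329, 0.0478]
tcp_rot: [0.188, 0.982, -0.001, 0.002]
wrist_force: [-6.7, 7.5, 23.6]
gripper_width: 0.0001
finger_force: 11.3
```

Run:
```python
from h import *
q=np.load('/tmp/wrist.npz'); I=q['im'].astype(int);p=q['P']
r=np.linalg.norm(p[...,:2]-np.array([.519,-.333]),axis=2)
for a,b in[(0,.006),(.006,.011),(.014,.016),(.016,.018),(.018,.02),(.022,.026)]:
    m=(r>=a)&(r<b)&(p[...,2]<.07); print(a,m.sum(),np.percentile(p[m][:,2],[5,50,95]).round(4),I[m].mean(0).round())
snap('wrist'); snap('side'); q=np.load('/tmp/side.npz'); I=q['im'].astype(int);p=q['P']
g=(I[...,1]>I[...,0]+40)&(I[...,1]>I[...,2]+30)&(p[...,2]>.03)&(p[...,2]<.06)&(p[...,1]<-.25)&(p[...,1]>-.36); print('pressed side',g.sum(),np.percentile(p[g],[5,50,98],axis=0).round(4))
print(get_state()['wrist_force'])
```

```text
0 268 [0.0539 0.055  0.0559] [ 95. 214. 121.]
0.006 629 [0.0537 0.0549 0.056 ] [ 96. 213. 121.]
0.014 324 [0.044  0.045  0.0461] [65. 73. 70.]
0.016 458 [0.0439 0.045  0.0461] [64. 68. 68.]
0.018 605 [0.0362 0.0447 0.0458] [66. 70. 70.]
0.022 964 [0.0319 0.033  0.0341] [172. 172. 171.]
pressed side 23 [[ 0.5091 -0.3349  0.0438]
 [ 0.518  -0.3267  0.046 ]
 [ 0.5301 -0.3211  0.0501]]
[-5.92017835  8.14373677 22.412581  ]
```

The collar top (45 mm) is below the fingertips (48 mm) and the force is well past 5 N, so the button is fully down. The arm rises straight up next.

>>> {"api": "drive_tool", "payload": {"increments": [{"slide": [0,0,0.01],"turn": 0,"gripper": 0},{"slide": [0,0,0.04],"turn": 0,"gripper": 0},{"slide": [0,0,0.08],"turn": 0,"gripper": 0},{"slide": [0,0,0.12],"turn": 0,"gripper": 0},{"slide": [0,0,0.12],"turn": 0,"gripper": 0},{"slide": [0,0,0.12],"turn": 0,"gripper": 0},{"slide": [0,0,0.12],"turn": 0,"gripper": 0}]}}

```text
time: 9.7
ee_pos: [0.5201, -0.3325, 0.1644]
tcp_rot: [0.188, 0.982, -0.0, 0.0]
wrist_force: [0.0, -0.7, -0.4]
gripper_width: -0.0001
finger_force: 0.0
```

Run:
```python
from h import *
w,p,_,_=snap('wrist'); I=w.astype(int)
g=(I[...,1]>I[...,0]+40)&(I[...,1]>I[...,2]+30)&(p[...,2]>.044)&(p[...,2]<.06)&(p[...,1]<-.25); print('button z',np.median(p[g][:,2]))
I,p,_,_=snap('scene'); I=I.astype(int)
red=(I[...,0]>90)&(I[...,1]<70)&(I[...,2]<70)&(abs(p[...,1]+.08)<.09)&(p[...,0]<.68)&(p[...,0]>.45); d=np.array([.931,-.365])
a=(p[red][:,:2]-[.5105,-.0499])@d; print('clip tip beyond edge',np.percentile(a,99)-.113, 'ztop front/back',[np.percentile(p[red][:,2][k],90) for k in (a>np.percentile(a,85),a<np.percentile(a,15))], 'force',get_state()['wrist_force'])
print(job_done())
```

```text
button z 0.05470278751992616
clip tip beyond edge 0.022229267372465347 ztop front/back [np.float64(0.05869392413580121), np.float64(0.060273570632176574)] force [ 0.03240762 -0.74661065  0.02347686]
the job is handed in; nothing more can be done
None
```

The red clip is on the spreader's front edge, level and biting about 22 mm, the start button was pressed fully down and sprang back, and the job was handed in at about 10 s.

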